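# Fit a screw-in temperature logger in the vessel's deep probe port

## Task

Unscrew the black dust cap from the probe port of the steel mixing vessel and set it down flat on the bench. Then take the orange temperature logger out of the rack, lower it into the port, start its thread by feel at the bottom of the well and turn it clockwise, without forcing it, until its steel collar sits fully home and square on the port's rim. Let nothing drop, and leave the steel blanking plug and the other things where they stand.

Things in the scene. Friction and masses are not known exactly. Their poses are not given: they have to be found in the camera images.
- vessel: Fixed stainless mixing pot, 162 mm across its flange; origin on the bench under its axis, z up. Lid about 95 mm high (fittings to 112 mm, 50 mm behind the axis). It stands on a plate 156 mm square; a drain cock with red lever reaches 106 mm in front. In the lid's middle stands the port: an upright neck, 36 mm across, rim 150 mm above the bench.
- port (a point): Centre of the port's rim, z up along its axis: a well 26 mm wide, 70 mm deep, wall 5 mm. The cap's thread is outside, near the rim; the logger's inside, 43 to 58 mm below the rim. Both are right-hand, three-start: clockwise from above goes down, 22.5 mm a turn (3.6 mm per rad).
- cap_mid (a point): Centre of the black ribbed dust cap, half-way up; z to its closed top; 52 mm across, 24 mm high, 45 g. At the start screwed down on the neck, this point 7 mm below the rim. Comes free after about 1.75 rad counter-clockwise, climbing 3.6 mm per rad (let it rise), then lifts straight off; 20 mm of lift clears the rim. It cannot be pulled off before.
- logger_grip (a point): Point to grip the temperature logger: on the axis of its orange ribbed round head with a thin black ring (26 mm across), 28 mm above its collar's underside, 20 mm below its top; z up. 140 g. It hangs upright by its collar in one of the rack's two holes.
- logger_collar (a point): Centre of the underside of the logger's steel collar (38 mm across, 4 mm thick). Below it the shank, thread ridges 24 mm across, 40 to 54 mm down, and a tip ending 72 mm down. Lowered into the well it stops on the thread 3 to 11 mm short of home, however it is turned; from there 1 to 3.2 rad clockwise under light pressure bring the collar to the rim, its stop. It cannot be pushed home.
- rack_top (a point): Centre of the upper face, 85 mm above the bench, of the fixed aluminium rack, 62 x 142 mm, long side along its y; two 31 mm holes at y = +38 and -38 mm, one with the logger, one with the blanking plug.
- blank_plug: Plain all-steel blanking plug with a mushroom knob, in the other hole of the rack; origin at the centre of the underside of its collar; its knob (28 mm) ends 33 mm above. Not to be used.
- dropper_2: Glass dropper bottle with a pipette in its neck, 47 mm wide, 156 mm high, origin at its foot; a bystander.
- red_pot: Plastic sample pot with a red lid, 63 mm wide, 55 mm high, origin at its foot; a bystander.
- reagent_2: Amber bottle with a white cap, 48 mm wide, 96 mm high, origin at its foot; a bystander.

How it is judged (in metres and radians):
On the way, in this order (a step that is already met when the one before it is completed fails the run):
1. the dust cap is off the port and set down flat on the bench ((angle between cap_mid's own z axis and vertical below 0.12 rad or angle between cap_mid's own z axis and vertical above 3.02 rad) and height (world z) of cap_mid below 0.016 m and horizontal distance between cap_mid and port above 0.1 m and linear speed of dust_cap below 0.02 m/s), for 0.2 s.
2. the logger stands upright in the well, its collar less than 14 mm above the rim (z of logger_collar in the frame of port below 0.014 m and horizontal distance between logger_collar and port below 0.004 m and angle between the z axis of logger_collar and the z axis of port, either way round below 0.08 rad), for 0.1 s.
At the end, for the whole second after the job is handed in: The logger is screwed into the port with the underside of its collar within 1.5 mm of the rim, centred within 2.5 mm and square within 0.04 rad, at rest; the dust cap lies flat (either way up, within 0.12 rad) and still on the bench, more than 100 mm from the port's axis (all of step 1 and z of logger_collar in the frame of port between -0.0015 and 0.0015 m and horizontal distance between logger_collar and port below 0.0025 m and angle between the z axis of logger_collar and the z axis of port, either way round below 0.04 rad and linear speed of logger below 0.02 m/s); the robot touches nothing.
It fails at once if the logger is forced: more than 50 N between it and the vessel while its collar is still over 3 mm above the rim (contact force between logger and vessel above 50 N and z of logger_collar in the frame of port above 0.003 m).
It fails at once if the dust cap is dropped (linear speed of dust_cap above 0.7 m/s and contact force between the fingers and dust_cap below 0.05 N).
It fails at once if the logger is dropped (linear speed of logger above 0.7 m/s and contact force between the fingers and logger below 0.05 N).
It fails at once if the blanking plug or another bystander is moved more than 30 mm (distance of any of blank_plug, dropper_2, red_pot, reagent_2 from where it was at the start of the episode above 0.03 m).
It also fails if it takes over 72 s, if anything falls off the work surface, if the arm or the gripper's body presses on something with over 40 N, if the wrist force passes 120 N, or if a joint passes its speed limit or range.

## Robot

A 6-joint arm with a two-finger parallel gripper is mounted at the origin on the work surface; the furniture and walls round the work are solid. World frame = base frame: x ahead of the robot, y to its left, z up, the work surface at z = 0. Lengths are in m, angles in degrees, forces in N, time in s.
With the tool pointing down it reaches from about 0.35 to 0.875 m from the base axis. Payload 4.2 kg.
Tool frame: the origin (TCP) lies midway between the tips of the shut fingers; the grasp point (between the pads) lies r.pinch_z behind it (r.pinch_z is the distance from the TCP to the grasp point, in m); z points along the fingers, y is the direction in which the jaws open and shut (so a half turn about z gives the same grasp; the last joint's range is limited). The gripper opens to 87 mm and grips with 3 to 60 N. Pads are 19 mm wide; open, the fingers measure 117 mm over their backs; the gripper's body (75 mm by 190 mm) begins 51 mm behind the grasp point.
Start: joints at [82.999, 22.042, 0.453, 0, -68.411, -14.817], TCP at [0.232, 0.58, 0.223] pointing down, gripper open.
Joint ranges: [-179.83, 179.83], [-69.29, 118.12], [-61.27, 80.66], [-181.25, 117.63], [-171.15, -9.14], [-177.46, 177.46]. Speed limits (degrees/s): [159.86, 159.86, 180, 180, 180, 180].

## Interface

Orientations are given as a 3x3 rotation matrix whose columns are the frame's x, y, z axes.
In Python, from station import r gives the robot as it stands. The module is installed in compiled form; this text tells all that it offers.
- The arm moves only by the tool play_rows, never from a script. Its argument "deltas" is a list of rows, each a list of 7 numbers: the shift along the tool's x, y, z in units of 25 mm (1.0 is 25 mm), then the turn, a rotation vector about the tool's x, y, z in units of 5 degrees (1.0 is 5 degrees), then the finger opening in mm, from 0 to 87. In form: [[tx, ty, tz, wx, wy, wz, fingers], ...]. A call has 1 to 12 rows; each row is the pose to reach, as a shift and turn from the pose commanded when the call began, along the tool's axes at that moment; what a row does not reach only later rows make up. A row lasts 1/10 s, in which the tool goes at most 50 mm and 8.59 degrees, less where a joint would pass 70% of its speed; a pose out of reach is approached as far as the arm can. A call with a gripper value outside its range is refused whole. The fingers move at their own pace and stop on an object; the grip force is fixed at half the most. Time passes only in rows, so rows that repeat a pose let the fingers close. It gives the time, the measured TCP pose, the force and the opening at its end, in the units of the state.
- r.sense(): the state, without advancing time (a new reading comes with each control period).
- r.capture(name): name is "scene" or "top" or "wrist"; returns a dict with "pixels" (400x640x3 uint8, red, green, blue), "camera_matrix" (3x3 intrinsics, pixels), "R" (3x3) and "t" (3): a world point X has camera coordinates R X + t; the wrist camera has in their place "T_tool_cam" (4x4, takes a point from camera to tool coordinates, whose origin is the TCP and whose axes are the flange's). Camera axes: x right, y down, z forward; pixel columns grow to the right and rows downward; lengths in m; the calibration is good to about 2 mm. The wrist camera is an equidistant fisheye: a pixel r from the principal point sees the ray r / f radians off the axis. A picture is of the moment at which its call begins: read the wrist's pose just before it. There is no depth.
- r.finish_job(): hands the job in, once; it reports no verdict.
Trained networks look in the newest picture that a camera, given by its name, has taken for a name from the list of things; names that differ only in an ending like _2 or _b are one class to them, and where a whole thing is asked for, a point or a joint stands for the part that bears it (a point fixed in the world has none). Each returns a list of dicts, best first, with "score" (0 to 1); they miss things now and then, are a little off and sometimes report something else, mostly with a low value. They report only what shows in the picture. A call takes as long as a camera call.
- r.spot_in(camera, target): "centre" ([x, y, z] in m, in world coordinates, good to about 4 mm: the middle of the surface that is visible of it).
- r.cut_out(camera, target): "region" (400x640 bool, what is visible of it).
The state is a dict: "time_s": time; "joints": joint angles; "joint_velocities": joint speeds; "effort": joint torques, N m; "tcp_pos": TCP position; "ee_rot": TCP orientation; "wrist_force": force on the tool from outside, world axes, zero at the start; "moment": the same for the moment, N m; "gripper_width": opening from 0.0 (shut) to 1.0 (fully open).
Only numpy, scipy, OpenCV 4.12 (cv2) and the standard library are available. Lean on these libraries where they do the work, as an engineer would, in place of code of your own. Each camera call takes 0.05 s, during which the arm holds its last target.

## Working session

There is one attempt and no reset: what is moved stays moved. The work goes in short steps, Python scripts to look and compute and a tool call to move; the robot and the scene stay as the last step left them, time stands still between calls to the robot, and variables do not carry over. Pictures are saved under pics/ and viewed, and the job is handed in when it is done.

Besides the shell and the picture viewer there is one more tool, called as a command line: name --pt "numbers of a row" for each row, then --argument value for the rest. play_rows: Moves the arm, as the interface text tells. Its arguments: {"type":"object","properties":{"deltas":{"type":"array","items":{"type":"array","items":{"type":"number"}}}},"required":["deltas"]}

```bash
mkdir -p pics; cat > h.py <<'E'
from station import r
import numpy as np, cv2
def snap(cam,name):
    s=r.sense(); c=r.capture(cam); cv2.imwrite('pics/'+name+'.png',cv2.cvtColor(c['pixels'],cv2.COLOR_RGB2BGR)); return s,c
E
python3 - <<'E'
from h import *
np.set_printoptions(precision=4,suppress=True)
s=r.sense(); print(s, r.pinch_z)
for cam in ['scene','top','wrist']:
    s,c=snap(cam,cam+'0'); print(cam,c['camera_matrix'],c.get('R'),c.get('t'),c.get('T_tool_cam'))
    for t in ['vessel','cap_mid','logger_grip','rack_top','blank_plug','dropper_2','red_pot','reagent_2']:
        try: print(t,[(np.round(d['centre'],4),round(d['score'],2)) for d in r.spot_in(cam,t)[:2]])
        except Exception as e: print(t,e)
E
```

```text
{'time_s': 0.0, 'joints': array([ 82.9987,  22.0897,   0.3786,  -0.0308, -68.4129, -14.8168]), 'joint_velocities': array([ 0.0544, -0.0423,  0.035 , -0.0624,  0.0062, -0.0137]), 'effort': array([  0.0001, -39.0671,  18.7405,   4.2198,   0.011 ,  -0.0002]), 'tcp_pos': array([0.232 , 0.5797, 0.2215]), 'ee_rot': array([[ 0.9283, -0.3718, -0.0008],
       [-0.3718, -0.9283, -0.0021],
       [ 0.0001,  0.0022, -1.    ]]), 'wrist_force': array([-0.2788, -0.4257,  0.0271]), 'moment': array([ 0.0122, -0.033 ,  0.0189]), 'gripper_width': 0.9968122594468339} 0.0187
scene [[390.5322   0.     315.0107]
 [  0.     390.5322 201.6436]
 [  0.       0.       1.    ]] [[ 0.8255 -0.5644  0.0077]
 [-0.3184 -0.4769 -0.8193]
 [ 0.466   0.6738 -0.5734]] [-0.4094  0.3588  0.76  ] None
vessel [(array([ 0.5422, -0.0157,  0.0918]), 0.75), (array([ 0.7504, -0.1791,  0.0567]), 0.23)]
cap_mid [(array([0.5645, 0.0149, 0.1512]), 0.71), (array([0.5379, 0.2738, 0.0916]), 0.41)]
logger_grip [(array([0.5401, 0.3496, 0.1118]), 0.62), (array([ 0.7833, -0.0249,  0.0508]), 0.51)]
rack_top [(array([0.5325, 0.2959, 0.029 ]),
[... 662 characters left out ...]
 0.086 ]), 0.69), (array([0.5492, 0.0337, 0.0948]), 0.35)]
blank_plug [(array([0.5386, 0.2819, 0.1171]), 0.75)]
dropper_2 [(array([0.5645, 0.0257, 0.1557]), 0.62), (array([0.5501, 0.0314, 0.0965]), 0.39)]
red_pot [(array([ 0.7882, -0.0174,  0.0561]), 0.56), (array([0.5419, 0.3567, 0.1168]), 0.33)]
reagent_2 [(array([ 0.7504, -0.1618,  0.0705]), 0.66)]
wrist [[309.7069   0.     319.6994]
 [  0.     309.7069 204.3458]
 [  0.       0.       1.    ]] None None [[-0.0009 -0.9686 -0.2487  0.0683]
 [ 1.     -0.0006 -0.0012  0.0009]
 [ 0.0011 -0.2487  0.9686 -0.1623]
 [ 0.      0.      0.      1.    ]]
vessel []
cap_mid []
logger_grip []
rack_top []
blank_plug []
dropper_2 []
red_pot []
reagent_2 []
```

View pics/top0.png

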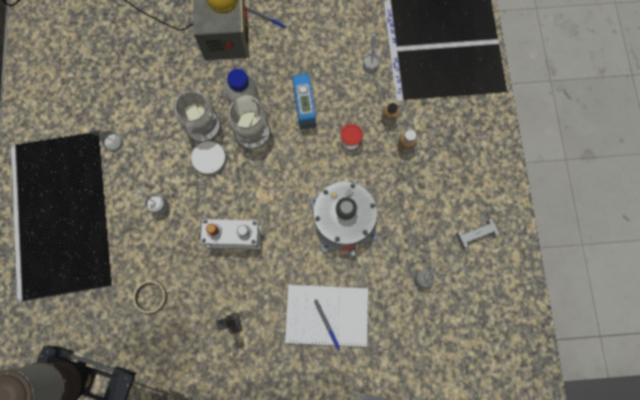

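View pics/scene0.png

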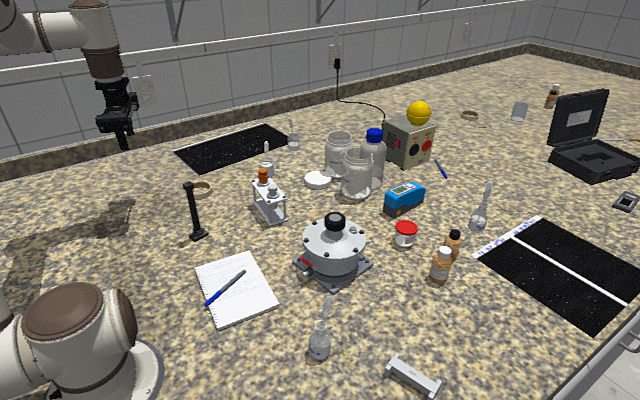

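View pics/wrist0.png

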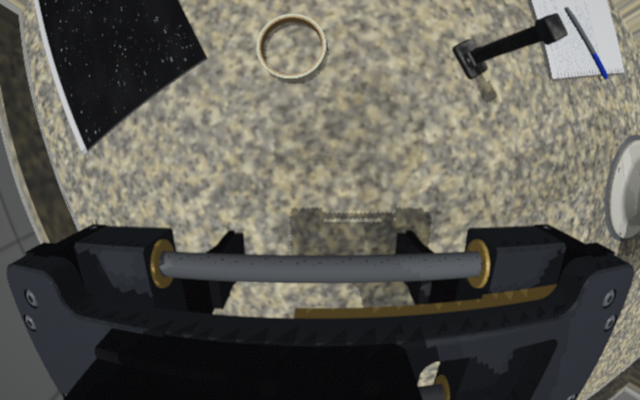

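```bash
cat >> h.py <<'E'
def ray(c,u,v):
    K=c['camera_matrix']; d=np.array([(u-K[0,2])/K[0,0],(v-K[1,2])/K[1,1],1.]); R=np.array(c['R']); return -R.T@c['t'], R.T@d
def atz(c,u,v,z):
    o,d=ray(c,u,v); return o+d*(z-o[2])/d[2]
def proj(c,X):
    p=np.array(c['R'])@X+c['t']; p=np.array(c['camera_matrix'])@p; return p[:2]/p[2]
E
python3 - <<'E'
from h import *
np.set_printoptions(precision=4,suppress=True)
c=r.capture('top')
for n,u,v,z in [('cap',346,208,.155),('nb',286,287,0),('nb',368,287,0),('nb',290,345,0),('post',230,323,0),('post',237,323,0),('whitecap',208,158,0),('gadget',303,110,0),('ring',150,297,0),('rack tl',202,220,.085),('rack tr',258,221,.085),('rack bl',202,245,.085),('rack br',258,248,.085),('logger',212,229,.13),('plug',243,230,.118)]: print(n,atz(c,u,v,z))
p=c['pixels'][...,::-1]
a=cv2.resize(p[190:270,190:290],None,fx=8,fy=8,interpolation=cv2.INTER_CUBIC);cv2.imwrite('pics/ta.png',a[:600,:800])
a=cv2.resize(p[170:260,300:400],None,fx=6,fy=6,interpolation=cv2.INTER_CUBIC);cv2.imwrite('pics/tb.png',a)
c2=r.capture('scene');p=c2['pixels'][...,::-1]
a=cv2.resize(p[160:300,240:380],None,fx=4,fy=4,interpolation=cv2.INTER_CUBIC);cv2.imwrite('pics/sa.png',a)
for X in [(.4,.17,0),(.42,.2,0)]: print(proj(c,np.array(X)),proj(c2,np.array(X)))
E
```

```text
cap [0.5647 0.0232 0.155 ]
nb [0.3952 0.1894 0.    ]
nb [ 0.3788 -0.028   0.    ]
nb [0.2462 0.1883 0.    ]
post [0.3134 0.3414 0.    ]
post [0.312  0.3231 0.    ]
whitecap [0.7698 0.3858 0.    ]
gadget [0.8937 0.109  0.    ]
ring [0.3964 0.55   0.    ]
rack tl [0.5759 0.3891 0.085 ]
rack tr [0.5625 0.2459 0.085 ]
rack bl [0.5113 0.3908 0.085 ]
rack br [0.493  0.2494 0.085 ]
logger [0.5422 0.3554 0.13  ]
plug [0.5361 0.2809 0.118 ]
[293.1477 284.6364] [250.5548 256.9854]
[281.4369 277.9376] [252.1497 248.0819]
```

View pics/ta.png

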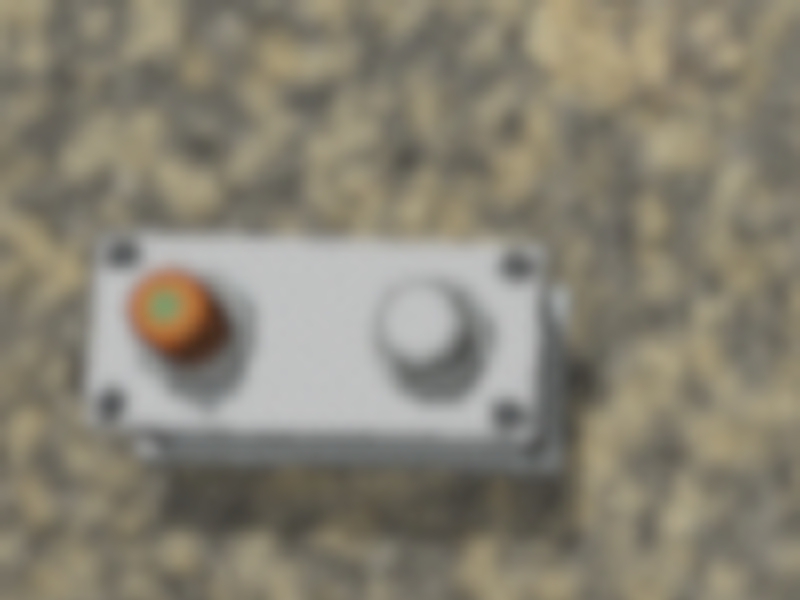

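View pics/tb.png

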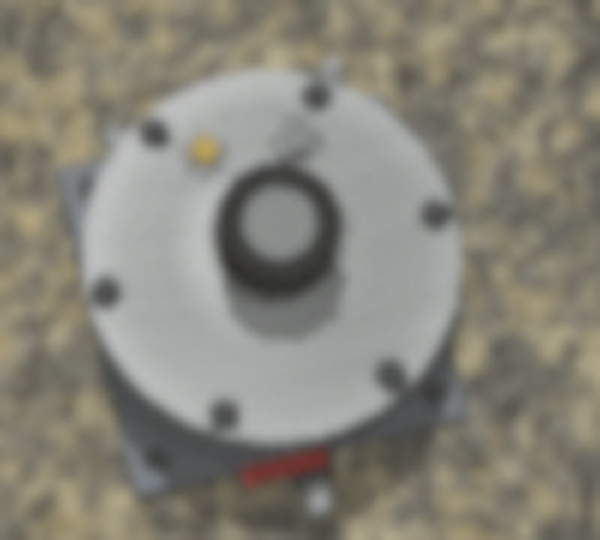

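View pics/sa.png

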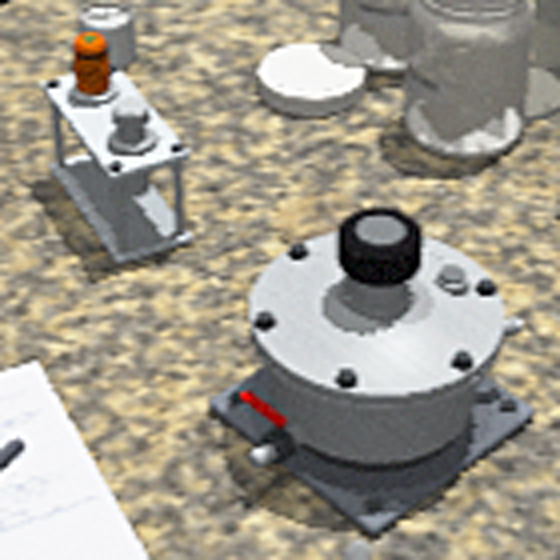

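```bash
cat >> h.py <<'E'
from scipy.spatial.transform import Rotation as Ro
def move(p,yaw=None,Rd=None):
    """units to reach TCP p, tool straight down w/ tool-x yaw deg (from commanded~measured pose)"""
    s=r.sense(); R=np.array(s['ee_rot']); t=R.T@(np.array(p)-s['tcp_pos'])/.025
    out=list(t)
    if yaw is None: yaw=np.degrees(np.arctan2(R[1,0],R[0,0]))
    y=np.radians(yaw); x=np.array([np.cos(y),np.sin(y),0]); z=np.array([0,0,-1.]); Rt=np.c_[x,np.cross(z,x),z]
    w=np.degrees(Ro.from_matrix(R.T@Rt).as_rotvec())/5
    print('q',np.round(s['joints'],1),'tcp',np.round(s['tcp_pos'],4),'yaw',round(np.degrees(np.arctan2(R[1,0],R[0,0])),2),'F',np.round(s['wrist_force'],1),'t',s['time_s'],'gw',round(s['gripper_width']*87,1))
    print('units',np.round(t,3),np.round(w,3)); return t,w
E
python3 -c "
from h import *
move([.564,.022,.28],-82)"
```

```text
q [ 83.   22.    0.5  -0.  -68.4 -14.8] tcp [0.2323 0.5802 0.2225] yaw -21.82 F [ 0.4  0.8 -0.7] t 1.45 gw 87.0
units [20.617 15.798 -2.298] [ 0.    -0.    12.037]
```

play_rows --pt "0 0 -2.3 0 0 0 87" --pt "20.6 15.8 -2.3 0 0 12 87" --pt "20.6 15.8 -2.3 0 0 12 87" --pt "20.6 15.8 -2.3 0 0 12 87" --pt "20.6 15.8 -2.3 0 0 12 87" --pt "20.6 15.8 -2.3 0 0 12 87" --pt "20.6 15.8 -2.3 0 0 12 87" --pt "20.6 15.8 -2.3 0 0 12 87" --pt "20.6 15.8 -2.3 0 0 12 87" --pt "20.6 15.8 -2.3 0 0 12 87" --pt "20.6 15.8 -2.3 0 0 12 87" --pt "20.6 15.8 -2.3 0 0 12 87"

```text
time_s: 2.65
tcp_pos: [0.5137, 0.1054, 0.2794]
ee_rot: [[0.143, -0.99, 0.001], [-0.99, -0.143, 0.0], [-0.0, -0.001, -1.0]]
wrist_force: [0.6, 0.9, -0.2]
gripper_width: 0.998
```

```bash
python3 -c "
from h import *
move([.564,.022,.25],-82)"
```

```text
q [ 29.3  10.   -8.1   0.  -71.8 -21.1] tcp [0.5137 0.1054 0.2794] yaw -81.8 F [ 0.6  0.9 -0.2] t 2.65 gw 86.8
units [ 3.591 -1.514  1.176] [-0.012  0.004  0.04 ]
```

play_rows --pt "3.6 -1.5 1.2 0 0 0 87" --pt "3.6 -1.5 1.2 0 0 0 87" --pt "3.6 -1.5 1.2 0 0 0 87" --pt "3.6 -1.5 1.2 0 0 0 87" --pt "3.6 -1.5 1.2 0 0 0 87"

```text
time_s: 3.15
tcp_pos: [0.5629, 0.0241, 0.2494]
ee_rot: [[0.143, -0.99, 0.001], [-0.99, -0.143, 0.0], [-0.0, -0.001, -1.0]]
wrist_force: [-0.9, 0.3, 0.5]
gripper_width: 0.999
```

```bash
cat >> h.py <<'E'
def wproj(s,c,X):
    R=np.array(s['ee_rot']);T=np.array(c['T_tool_cam']);pt=R.T@(np.array(X)-s['tcp_pos']);pc=T[:3,:3].T@(pt-T[:3,3])
    K=c['camera_matrix'];th=np.arctan2(np.hypot(*pc[:2]),pc[2]);ph=pc[:2]/np.hypot(*pc[:2]);return K[:2,2]+K[0,0]*th*ph
def watz(s,c,u,v,z):
    K=c['camera_matrix'];d=np.array([u,v])-K[:2,2];rr=np.hypot(*d);th=rr/K[0,0];pc=np.r_[d/rr*np.sin(th),np.cos(th)]
    T=np.array(c['T_tool_cam']);R=np.array(s['ee_rot']);o=R@T[:3,3]+s['tcp_pos'];d=R@T[:3,:3]@pc;return o+d*(z-o[2])/d[2]
E
python3 -c "
from h import *
s,c=snap('wrist','w1')
print(wproj(s,c,[.564,.022,.155]))
for d in r.cut_out('wrist','cap_mid')[:2]:
  m=d['region'];ys,xs=np.nonzero(m);print(d['score'],xs.min(),xs.max(),ys.min(),ys.max(),xs.mean(),ys.mean())
print(r.spot_in('wrist','cap_mid'))
move([.564,.022,.25],-82)"
```

```text
[319.16225268 204.7998473 ]
0.63 283 341 172 233 312.02129888268155 202.7175279329609
0.5 446 511 27 77 476.4458705357143 54.049107142857146
[{'centre': [0.5704, 0.0242, 0.1529], 'score': 0.72}]
q [ 19.   14.9  -5.9   0.  -69.1 -10.7] tcp [0.5627 0.0248 0.2498] yaw -81.7 F [ 0.6  0.6 -0.4] t 3.3 gw 87.1
units [ 0.119 -0.033 -0.008] [-0.018  0.003  0.061]
```

View pics/w1.png

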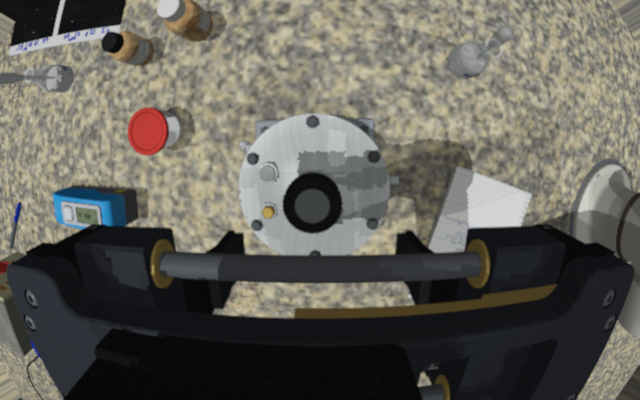

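```bash
python3 -c "
from h import *
s,c=snap('wrist','w1b')
m=r.cut_out('wrist','cap_mid')[0]['region']
(u,v),rad=cv2.minEnclosingCircle(np.argwhere(m)[:,::-1].astype(np.float32));print(u,v,rad)
g=cv2.cvtColor(c['pixels'],cv2.COLOR_RGB2GRAY)
print(watz(s,c,312,203,.155),watz(s,c,312.5,203,.150))
i=cv2.resize(c['pixels'][150:260,250:380,::-1],None,fx=6,fy=6,interpolation=cv2.INTER_CUBIC);cv2.imwrite('pics/w1c.png',i[:600])
c=r.capture('top');print([ (atz(c,*np.argwhere(d['region'])[:,::-1].mean(0),.150),d['score']) for d in r.cut_out('top','cap_mid')[:1]])
c=r.capture('scene');print([ (atz(c,*np.argwhere(d['region'])[:,::-1].mean(0),.147),d['score']) for d in r.cut_out('scene','cap_mid')[:1]])
"
```

```text
312.1125793457031 201.3376922607422 30.720441818237305
[0.57022331 0.02219464 0.155     ] [0.56974965 0.02340867 0.15      ]
[(array([0.56482171, 0.01658125, 0.15      ]), 0.57)]
[(array([0.51766623, 0.29922797, 0.147     ]), 0.7)]
```

View pics/w1c.png

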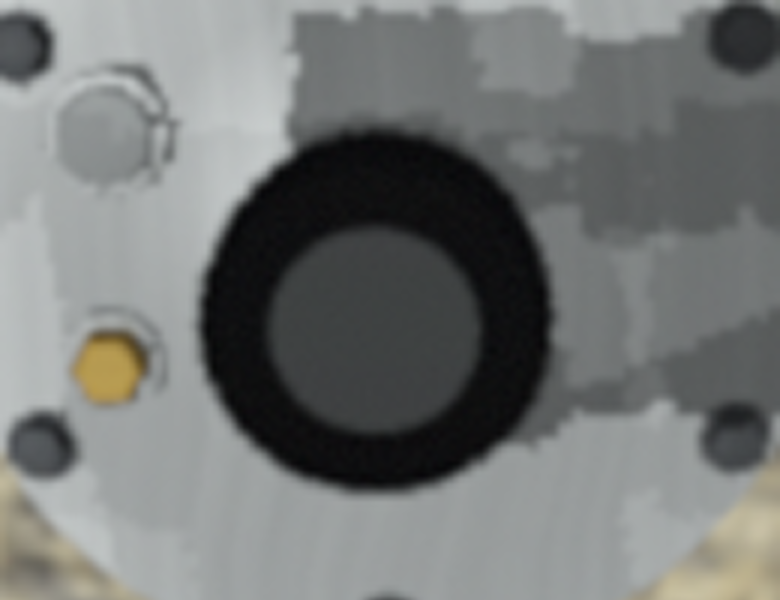

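```bash
python3 -c "
from h import *
move([.568,.022,.18],-82)"
```

```text
q [ 18.9  15.   -5.9   0.  -69.  -10.7] tcp [0.5628 0.024  0.2492] yaw -81.77 F [-0.2  0.1  0.9] t 3.6 gw 87.1
units [ 0.11  -0.191  2.766] [-0.005  0.001  0.046]
```

play_rows --pt "0.1 -0.19 1.4 0 0 0 87" --pt "0.1 -0.19 2.8 0 0 0 87" --pt "0.1 -0.19 2.8 0 0 0 87" --pt "0.1 -0.19 2.8 0 0 0 87"

```text
time_s: 4.0
tcp_pos: [0.5684, 0.0216, 0.1794]
ee_rot: [[0.143, -0.99, -0.0], [-0.99, -0.143, -0.001], [0.001, 0.0, -1.0]]
wrist_force: [-0.2, 0.2, 0.5]
gripper_width: 0.998
```

```bash
python3 -c "
from h import *
s,c=snap('wrist','w2')
for x in (.564,.568,.572): print(wproj(s,c,[x,.022,.155]))
move([.568,.022,.124],-82)
cv2.imwrite('pics/w2c.png',cv2.resize(c['pixels'][150:290,220:420,::-1],None,fx=4,fy=4))"
```

```text
[326.62303248 237.05104781]
[320.46220632 236.22580765]
[314.28992746 235.39049187]
q [ 18.5  18.5 -11.2   0.1 -60.1 -10.3] tcp [0.5692 0.0219 0.1806] yaw -81.78 F [0.  0.2 0.6] t 4.05 gw 86.8
units [-0.014  0.052  2.264] [-0.03  -0.007  0.045]
```

View pics/w2c.png

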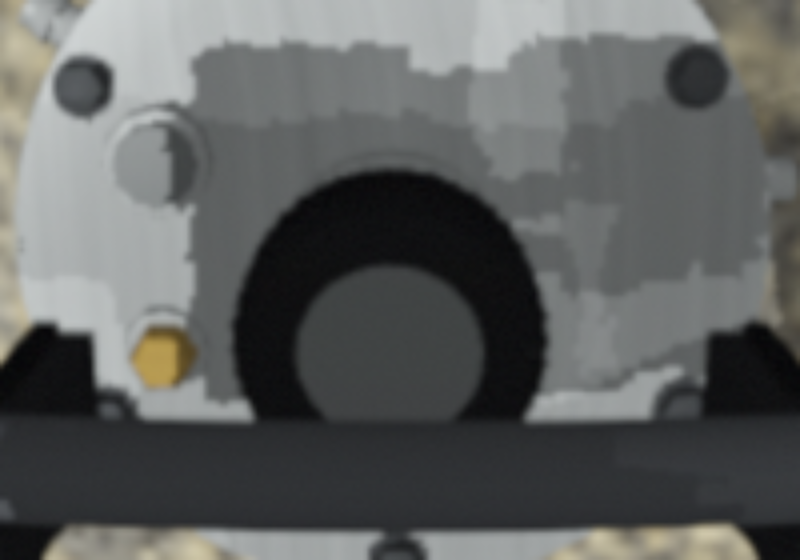

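```bash
python3 -c "
from h import *
move([.570,.0235,.125],-82)"
```

```text
q [ 18.5  18.5 -11.2   0.1 -60.1 -10.3] tcp [0.5692 0.0219 0.1806] yaw -81.78 F [0.  0.2 0.6] t 4.05 gw 86.8
units [-0.062 -0.036  2.224] [-0.03  -0.007  0.045]
```

play_rows --pt "-0.06 -0.05 1.1 0 0 0 87" --pt "-0.06 -0.05 2.2 0 0 0 87" --pt "-0.06 -0.05 2.2 0 0 0 87" --pt "-0.06 -0.05 2.2 0 0 0 48" --pt "-0.06 -0.05 2.2 0 0 0 44" --pt "-0.06 -0.05 2.2 0 0 0 44" --pt "-0.06 -0.05 2.2 0 0 0 44" --pt "-0.06 -0.05 2.2 0 0 0 44" --pt "-0.06 -0.05 2.2 0 0 0 44"

```text
time_s: 4.95
tcp_pos: [0.5692, 0.0234, 0.1244]
ee_rot: [[0.142, -0.99, 0.001], [-0.99, -0.142, 0.0], [0.0, -0.001, -1.0]]
wrist_force: [-0.8, 0.4, 2.0]
gripper_width: 0.581
```

```bash
python3 -c "
from h import *
move([.570,.0235,.125],-82)"
```

```text
q [ 18.7  21.8 -15.2   0.  -52.9 -10.5] tcp [0.5692 0.0234 0.1244] yaw -81.81 F [-0.8  0.4  2. ] t 4.95 gw 50.5
units [ 0.002 -0.033 -0.024] [-0.008 -0.     0.038]
```

play_rows --pt "0 0 -0.02 0 0 -1.6 40" --pt "0 0 -0.04 0 0 -3.2 40" --pt "0 0 -0.06 0 0 -4.8 40" --pt "0 0 -0.08 0 0 -6.4 40" --pt "0 0 -0.1 0 0 -8 40" --pt "0 0 -0.12 0 0 -9.6 40"

```text
time_s: 5.55
tcp_pos: [0.5696, 0.0236, 0.1271]
ee_rot: [[0.834, -0.552, 0.001], [-0.552, -0.834, 0.0], [0.001, -0.001, -1.0]]
wrist_force: [0.6, -0.6, 0.2]
gripper_width: 0.582
```

```bash
python3 -c "
from h import *
s=r.sense();print(s['moment'])
move([.570,.0235,.128],-32)"
```

```text
[ 0.08583152 -0.24400187  0.02919624]
q [ 18.7  21.7 -15.    0.  -53.2  37.9] tcp [0.5696 0.0236 0.1271] yaw -33.48 F [ 0.6 -0.6  0.2] t 5.55 gw 50.7
units [ 0.015 -0.007 -0.034] [-0.01  -0.012 -0.296]
```

play_rows --pt "0 0 -0.02 0 0 -1.6 40" --pt "0 0 -0.04 0 0 -3.2 40" --pt "0 0 -0.06 0 0 -4.8 40" --pt "0 0 -0.08 0 0 -6.4 40" --pt "0 0 -0.1 0 0 -8 40" --pt "0 0 -0.12 0 0 -9.6 40" --pt "0 0 -0.14 0 0 -11.2 40" --pt "0 0 -0.16 0 0 -12.8 40" --pt "0 0 -0.18 0 0 -14 40" --pt "0 0 -0.18 0 0 -14 40"

```text
time_s: 6.55
tcp_pos: [0.5701, 0.0241, 0.1317]
ee_rot: [[0.807, 0.59, 0.003], [0.59, -0.807, 0.001], [0.003, 0.001, -1.0]]
wrist_force: [2.1, 1.8, -0.0]
gripper_width: 0.583
```

```bash
python3 -c "
from h import *
s=r.sense();print(s['moment'])
move([.570,.0235,.128],-32)"
```

```text
[ 0.64811158 -0.54563122 -0.012682  ]
q [ 18.7  21.4 -14.7  -0.  -53.8 107.5] tcp [0.5701 0.0241 0.1317] yaw 36.18 F [ 2.1  1.8 -0. ] t 6.55 gw 50.7
units [-0.016  0.018  0.15 ] [-1.3000e-02 -3.1000e-02  1.3636e+01]
```

play_rows --pt "0 0 -0.1 0 0 0 40" --pt "0 0 -0.2 0 0 0 40" --pt "0 0 -0.2 0 0 0 40"

```text
time_s: 6.85
tcp_pos: [0.5699, 0.0241, 0.1369]
ee_rot: [[0.808, 0.59, 0.002], [0.59, -0.808, 0.001], [0.002, 0.0, -1.0]]
wrist_force: [3.2, 4.9, 0.0]
gripper_width: 0.578
```

play_rows --pt "0 0 0.1 0 0 0 40" --pt "0 0 0.18 0 0 0 40" --pt "0 0 0.2 0 0 0 40" --pt "0 0 0.2 0 0 0 40"

```text
time_s: 7.25
tcp_pos: [0.5701, 0.0238, 0.132]
ee_rot: [[0.807, 0.59, 0.003], [0.59, -0.807, 0.001], [0.003, 0.001, -1.0]]
wrist_force: [3.6, 4.6, 0.4]
gripper_width: 0.58
```

play_rows --pt "0 0 0.03 0 0 0 40" --pt "0 0 0.05 0 0 0 40" --pt "0 0 0.05 0 0 0 40"

```text
time_s: 7.55
tcp_pos: [0.5701, 0.0238, 0.1313]
ee_rot: [[0.807, 0.591, 0.003], [0.591, -0.807, 0.001], [0.003, 0.001, -1.0]]
wrist_force: [1.9, 4.6, 5.2]
gripper_width: 0.58
```

Contact at about z=.1312: the cap is resting. Release, rise 9 mm, and regrip.

play_rows --pt "0 0 -0.01 0 0 0 56" --pt "0 0 -0.01 0 0 0 60" --pt "0 0 -0.01 0 0 0 60" --pt "0 0 -0.2 0 0 0 60" --pt "0 0 -0.36 0 0 0 60" --pt "0 0 -0.36 0 0 0 60"

```text
time_s: 8.15
tcp_pos: [0.5693, 0.0234, 0.14]
ee_rot: [[0.807, 0.59, 0.001], [0.59, -0.807, 0.0], [0.001, 0.001, -1.0]]
wrist_force: [-0.9, -0.1, 0.0]
gripper_width: 0.685
```

```bash
python3 -c "
from h import *
s,c=snap('scene','s2')
cv2.imwrite('pics/s2.png',cv2.resize(c['pixels'][160:290,260:420,::-1],None,fx=4,fy=4))
s,c=snap('wrist','w3')
move([.570,.0235,.1405],36)
"
```

```text
q [ 18.6  20.9 -14.2  -0.  -54.9 107.5] tcp [0.569  0.0234 0.1394] yaw 36.17 F [-0.4 -0.1  0.6] t 8.25 gw 59.9
units [ 0.035  0.02  -0.045] [ 0.    -0.003  0.035]
```

View pics/s2.png

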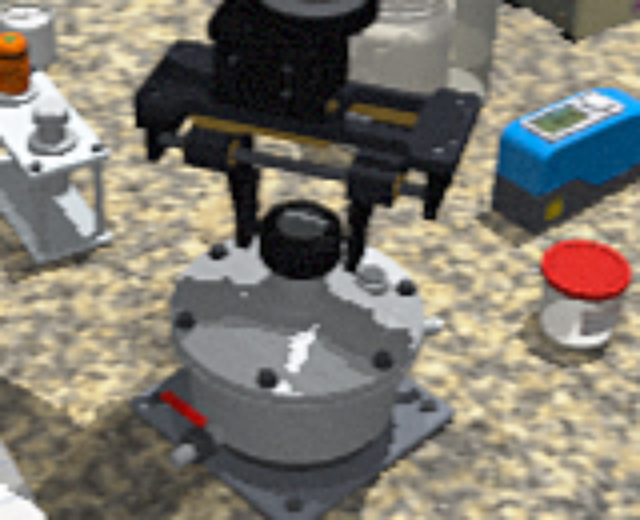

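View pics/w3.png

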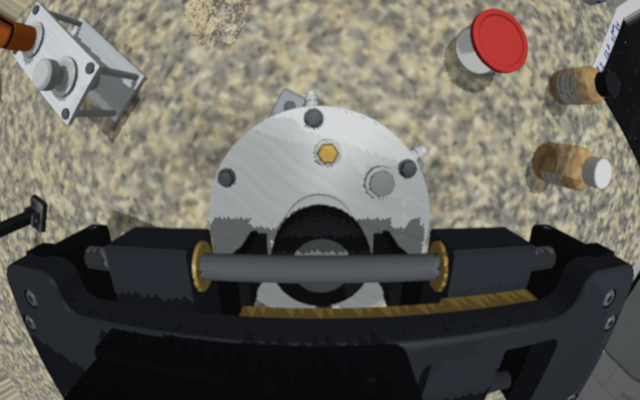

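play_rows --pt "0 0 0 0 0 0 46" --pt "0 0 0 0 0 0 40" --pt "0 0 0 0 0 0 40" --pt "0 0 0 0 0 0 40" --pt "0 0 -0.3 0 0 0 40" --pt "0 0 -0.8 0 0 0 40" --pt "0 0 -1.4 0 0 0 40" --pt "0 0 -2.2 0 0 0 40" --pt "0 0 -3.2 0 0 0 40" --pt "0 0 -3.2 0 0 0 40"

```text
time_s: 9.25
tcp_pos: [0.5713, 0.0236, 0.2243]
ee_rot: [[0.807, 0.591, 0.009], [0.591, -0.807, 0.001], [0.008, 0.004, -1.0]]
wrist_force: [0.0, 0.4, 0.0]
gripper_width: 0.585
```

```bash
python3 -c "
from h import *
s,c=snap('scene','s3')
cv2.imwrite('pics/s3.png',cv2.resize(c['pixels'][110:290,220:420,::-1],None,fx=4,fy=3))
s,c=snap('wrist','w4')
move([.45,.185,.15],80)
"
```

```text
q [ 18.7  16.7  -7.8  -0.  -65.4 107.5] tcp [0.569  0.0235 0.2202] yaw 36.17 F [-0.1 -0.4 -1. ] t 9.35 gw 51.0
units [-0.036 -8.023  2.806] [ 0.01  -0.019 -8.766]
```

View pics/s3.png

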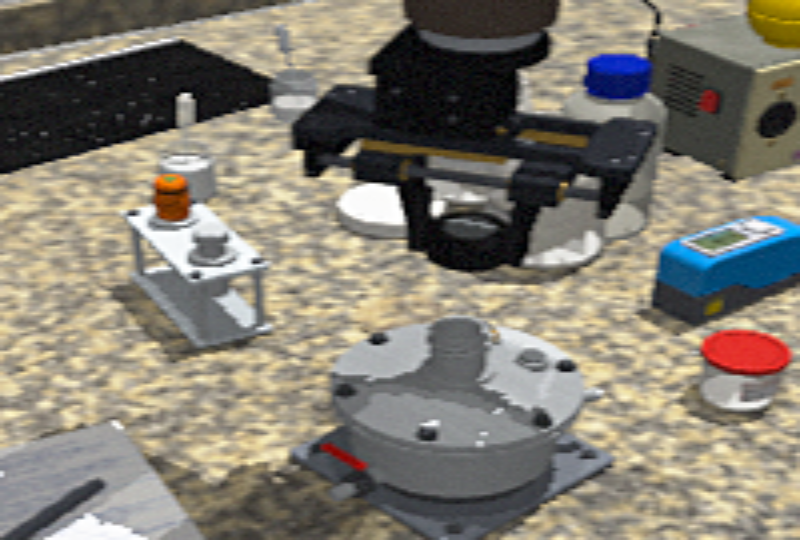

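play_rows --pt "0 -4 0 0 0 -1.7 40" --pt "0 -8 0 0 0 -3.4 40" --pt "0 -8 0 0 0 -5.1 40" --pt "0 -8 2 0 0 -6.8 40" --pt "0 -8 3.5 0 0 -8.7 40" --pt "0 -8 5 0 0 -8.7 40" --pt "0 -8 6.5 0 0 -8.7 40" --pt "0 -8 7.2 0 0 -8.7 40" --pt "0 -8 7.2 0 0 -8.7 40" --pt "0 -8 7.2 0 0 -8.7 40"

```text
time_s: 10.35
tcp_pos: [0.4509, 0.1847, 0.0391]
ee_rot: [[0.179, 0.984, -0.001], [0.984, -0.179, -0.001], [-0.001, -0.001, -1.0]]
wrist_force: [0.0, 1.0, -1.3]
gripper_width: 0.58
```

```bash
python3 -c "
from h import *
s,c=snap('scene','s4')
cv2.imwrite('pics/s4.png',cv2.resize(c['pixels'][110:290,180:380,::-1],None,fx=4,fy=3))
s,c=snap('wrist','w4')
move([.45,.185,.004],80)
"
```

```text
q [ 41.4  21.7 -31.7   0.  -36.5 128.3] tcp [0.4517 0.1854 0.0403] yaw 79.69 F [-0.6  0.3 -1.3] t 10.45 gw 50.8
units [-0.029 -0.068  1.452] [ 0.019 -0.02  -0.062]
```

View pics/s4.png

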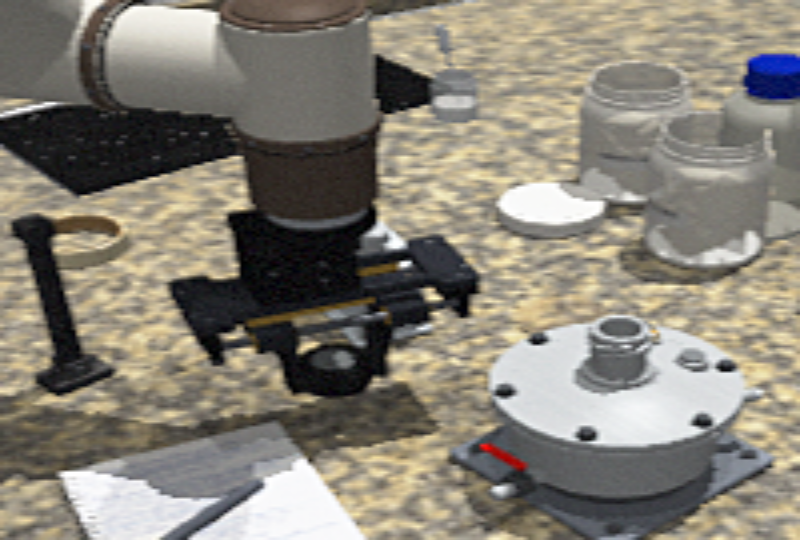

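play_rows --pt "0 0 0.7 0 0 0 40" --pt "0 0 1.2 0 0 0 40" --pt "0 0 1.36 0 0 0 40" --pt "0 0 1.4 0 0 0 40" --pt "0 0 1.4 0 0 0 40"

```text
time_s: 10.95
tcp_pos: [0.4515, 0.1853, 0.005]
ee_rot: [[0.179, 0.984, 0.001], [0.984, -0.179, 0.001], [0.001, 0.001, -1.0]]
wrist_force: [-0.7, 0.8, -0.2]
gripper_width: 0.581
```

play_rows --pt "0 0 0.04 0 0 0 40" --pt "0 0 0.07 0 0 0 40" --pt "0 0 0.07 0 0 0 40"

```text
time_s: 11.25
tcp_pos: [0.4511, 0.185, 0.0026]
ee_rot: [[0.179, 0.984, 0.0], [0.984, -0.179, 0.0], [0.0, 0.0, -1.0]]
wrist_force: [0.0, -0.6, -0.5]
gripper_width: 0.582
```

play_rows --pt "0 0 0.03 0 0 0 40" --pt "0 0 0.05 0 0 0 40" --pt "0 0 0.05 0 0 0 40"

```text
time_s: 11.55
tcp_pos: [0.4511, 0.1851, 0.0018]
ee_rot: [[0.179, 0.984, 0.0], [0.984, -0.179, 0.0], [0.0, 0.0, -1.0]]
wrist_force: [-2.0, 0.6, 5.3]
gripper_width: 0.585
```

play_rows --pt "0 0 -0.02 0 0 0 54" --pt "0 0 -0.02 0 0 0 60" --pt "0 0 -0.02 0 0 0 70" --pt "0 0 -0.02 0 0 0 70" --pt "0 0 -1 0 0 0 70" --pt "0 0 -2.5 0 0 0 70" --pt "0 0 -4.5 0 0 0 70" --pt "0 0 -6.5 0 0 0 70" --pt "0 0 -8.5 0 0 0 70" --pt "0 0 -9.5 0 0 0 70" --pt "0 0 -9.5 0 0 0 70"

```text
time_s: 12.65
tcp_pos: [0.4528, 0.1861, 0.2433]
ee_rot: [[0.179, 0.984, 0.008], [0.984, -0.179, 0.006], [0.007, 0.007, -1.0]]
wrist_force: [0.3, 0.3, -0.1]
gripper_width: 0.807
```

```bash
python3 -c "
from h import *
np.set_printoptions(precision=4,suppress=True)
s,c=snap('scene','s5')
cv2.imwrite('pics/s5.png',cv2.resize(c['pixels'][150:290,180:380,::-1],None,fx=4,fy=4))
s,c=snap('wrist','w5')
print(wproj(s,c,[.45,.185,.012]))
move([.542,.356,.22],70)
"
```

```text
[317.7418 180.1307]
q [ 41.4   7.8 -16.8  -0.  -65.4 128.3] tcp [0.4505 0.1847 0.2386] yaw 79.66 F [-0.1  0.1 -0.9] t 12.75 gw 69.5
units [7.395 2.371 0.748] [-0.004 -0.008  1.932]
```

View pics/s5.png

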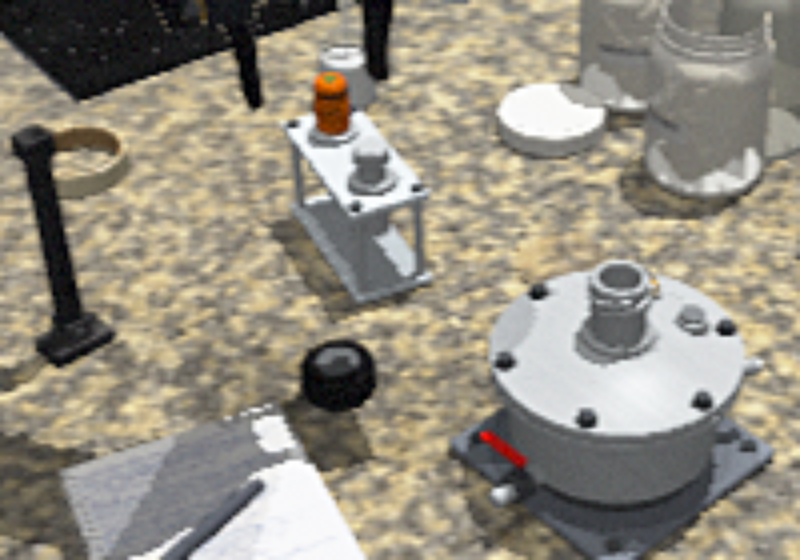

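View pics/w5.png

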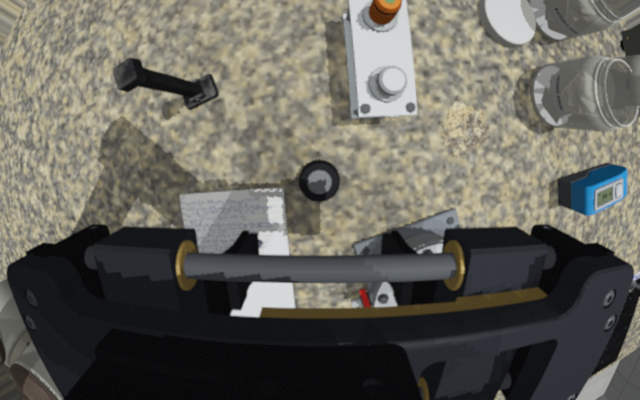

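```bash
python3 -c "
from h import *
move([.542,.350,.24],84)
"
```

```text
q [ 41.4   7.8 -16.8  -0.  -65.4 128.3] tcp [0.4505 0.1847 0.2386] yaw 79.66 F [-0.1  0.1 -0.9] t 12.75 gw 69.5
units [ 7.159  2.413 -0.052] [-0.003 -0.008 -0.868]
```

play_rows --pt "2 0.7 0 0 0 -0.87 60" --pt "4 1.4 0 0 0 -0.87 60" --pt "5.5 1.9 0 0 0 -0.87 60" --pt "6.6 2.3 0 0 0 -0.87 60" --pt "7.16 2.41 0 0 0 -0.87 60" --pt "7.16 2.41 0 0 0 -0.87 60" --pt "7.16 2.41 0 0 0 -0.87 60"

```text
time_s: 13.45
tcp_pos: [0.5415, 0.3495, 0.2362]
ee_rot: [[0.104, 0.995, -0.003], [0.995, -0.104, -0.003], [-0.003, -0.003, -1.0]]
wrist_force: [0.1, -0.6, -0.2]
gripper_width: 0.691
```

```bash
python3 -c "
from h import *
s,c=snap('wrist','w6')
for z in (.133,.085): print(wproj(s,c,[.542,.356,z]))
cv2.imwrite('pics/w6c.png',cv2.resize(c['pixels'][130:290,220:420,::-1],None,fx=4,fy=3.75))
move([.542,.356,.22],84)
c=r.capture('top')
cv2.imwrite('pics/t6.png',cv2.resize(c['pixels'][170:260,300:400,::-1],None,fx=6,fy=6,interpolation=cv2.INTER_CUBIC))
"
```

```text
[319.44332759 195.38032246]
[319.57189952 184.94041454]
q [ 47.2  23.5   4.9  -0.  -71.5 126.9] tcp [0.5415 0.3493 0.2371] yaw 84.02 F [-0.5 -0.7 -0.3] t 13.5 gw 59.9
units [ 0.271 -0.009  0.683] [-0.025  0.029  0.004]
```

View pics/w6c.png

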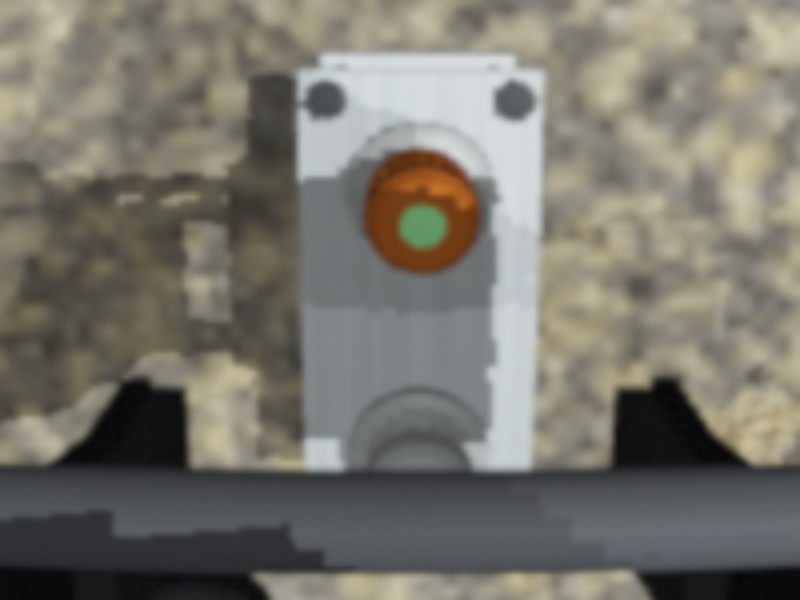

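View pics/t6.png

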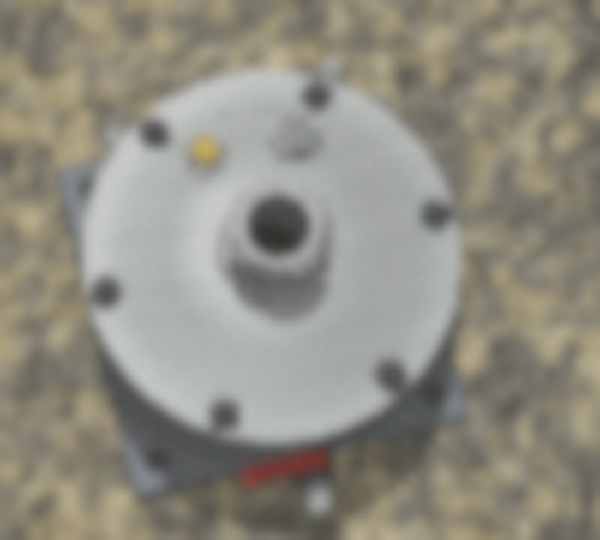

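```bash
python3 -c "
from h import *
s=r.sense();c=r.capture('wrist')
p=watz(s,c,325.7,190.5,.133);print(p, s['tcp_pos'])
move([p[0],p[1],.17],84)
c=r.capture('top');print(atz(c,300+279/6,170+224/6,.150), atz(c,190+165/8,190+305/8,.133))
"
```

```text
[0.5483417 0.3592371 0.133    ] [0.54170858 0.34916023 0.23783233]
q [ 47.2  23.5   4.9  -0.  -71.5 126.8] tcp [0.5418 0.3492 0.2383] yaw 84.0 F [-0.  -0.2  1. ] t 13.6 gw 60.1
units [0.43  0.219 2.733] [-0.008  0.009 -0.   ]
[0.56735776 0.0214663  0.15      ] [0.54409613 0.35814376 0.133     ]
```

play_rows --pt "0.43 0.2 1 0 0 0 60" --pt "0.43 0.2 2.2 0 0 0 60" --pt "0.43 0.2 3 0 0 0 60" --pt "0.43 0.2 3.5 0 0 0 60" --pt "0.43 0.2 3.5 0 0 0 60" --pt "0.43 0.2 3.5 0 0 0 60"

```text
time_s: 14.25
tcp_pos: [0.5489, 0.3605, 0.1523]
ee_rot: [[0.104, 0.995, 0.002], [0.995, -0.104, 0.001], [0.001, 0.002, -1.0]]
wrist_force: [0.1, 0.7, 0.7]
gripper_width: 0.69
```

```bash
python3 -c "
from h import *
s,c=snap('wrist','w7')
cv2.imwrite('pics/w7c.png',cv2.resize(c['pixels'][130:290,220:420,::-1],None,fx=4,fy=3.75))
for x,y in ((.547,.359),(.549,.359),(.547,.362)): print(wproj(s,c,[x,y,.133]))
move([.547,.359,.094],84)
"
```

```text
[316.36075873 238.28126334]
[319.54000384 237.96669555]
[315.83987397 233.80305271]
q [ 47.4  28.   -0.4   0.  -61.5 126.6] tcp [0.5491 0.3608 0.1529] yaw 84.04 F [0.  0.7 0.1] t 14.3 gw 59.6
units [-0.083 -0.082  2.354] [ 0.025 -0.023  0.008]
```

View pics/w7c.png

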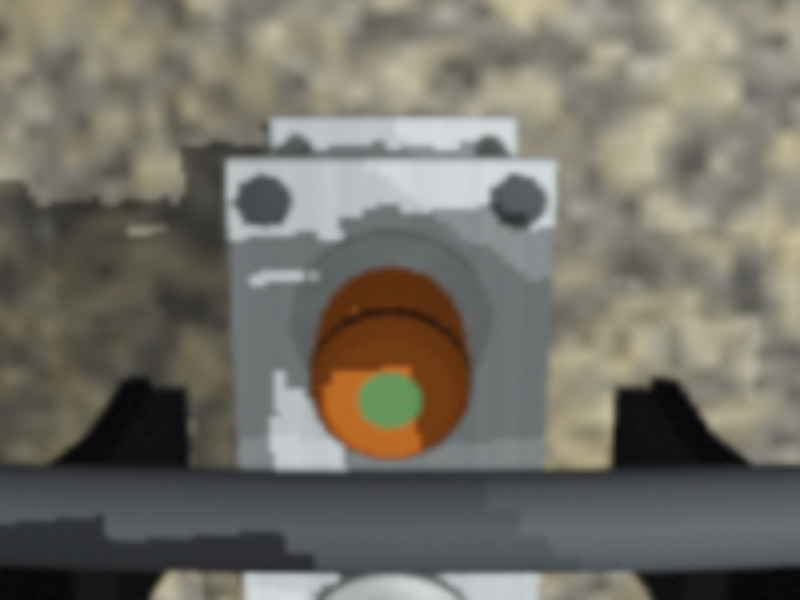

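play_rows --pt "-0.03 -0.05 1 0 0 0 60" --pt "-0.03 -0.05 2 0 0 0 60" --pt "-0.03 -0.05 2.35 0 0 0 60" --pt "-0.03 -0.05 2.35 0 0 0 60" --pt "-0.03 -0.05 2.35 0 0 0 28" --pt "-0.03 -0.05 2.35 0 0 0 16" --pt "-0.03 -0.05 2.35 0 0 0 16" --pt "-0.03 -0.05 2.35 0 0 0 16" --pt "-0.03 -0.05 2.35 0 0 0 16" --pt "-0.03 -0.05 2.35 0 0 0 16" --pt "-0.03 -0.05 2.35 0 0 0 16"

```text
time_s: 15.4
tcp_pos: [0.5472, 0.3598, 0.0928]
ee_rot: [[0.104, 0.995, 0.0], [0.995, -0.104, 0.0], [0.0, 0.0, -1.0]]
wrist_force: [-0.4, 0.3, 2.3]
gripper_width: 0.295
```

play_rows --pt "0 0 -0.3 0 0 0 16" --pt "0 0 -1 0 0 0 16" --pt "0 0 -2 0 0 0 16" --pt "0 0 -3 0 0 0 16" --pt "0 0 -4 0 0 0 16" --pt "0 0 -5 0 0 0 16" --pt "0 0 -6 0 0 0 16" --pt "0 0 -7 0 0 0 16" --pt "0 0 -7.3 0 0 0 16" --pt "0 0 -7.3 0 0 0 16"

```text
time_s: 16.4
tcp_pos: [0.5471, 0.36, 0.2758]
ee_rot: [[0.104, 0.995, 0.001], [0.995, -0.104, 0.002], [0.002, 0.001, -1.0]]
wrist_force: [-0.1, -0.3, -2.3]
gripper_width: 0.295
```

```bash
python3 -c "
from h import *
s,c=snap('wrist','w8')
s,c=snap('scene','s8')
move([.545,.1,.275],84)
move([.569,.0235,.275],100)
"
```

```text
q [ 4.750e+01  2.350e+01  9.900e+00 -1.000e-01 -7.660e+01  1.266e+02] tcp [0.5463 0.3593 0.2731] yaw 84.02 F [-0.2 -0.6 -2. ] t 16.5 gw 25.7
units [-10.321   1.031  -0.059] [-0.029  0.02   0.003]
q [ 4.750e+01  2.350e+01  9.900e+00 -1.000e-01 -7.660e+01  1.266e+02] tcp [0.5463 0.3593 0.2731] yaw 84.02 F [-0.2 -0.6 -2. ] t 16.5 gw 25.7
units [-13.265   2.305  -0.057] [-0.032  0.016 -3.197]
```

View pics/s8.png

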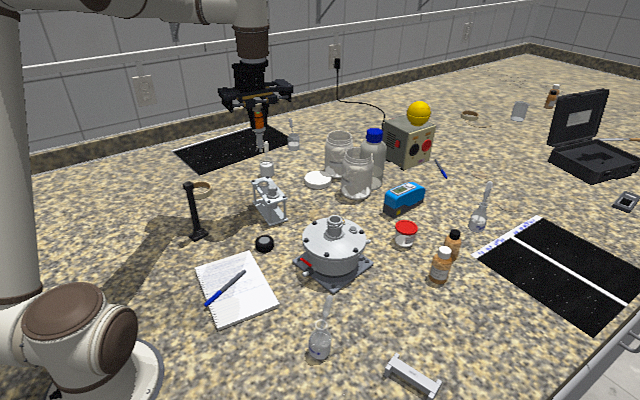

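View pics/w8.png

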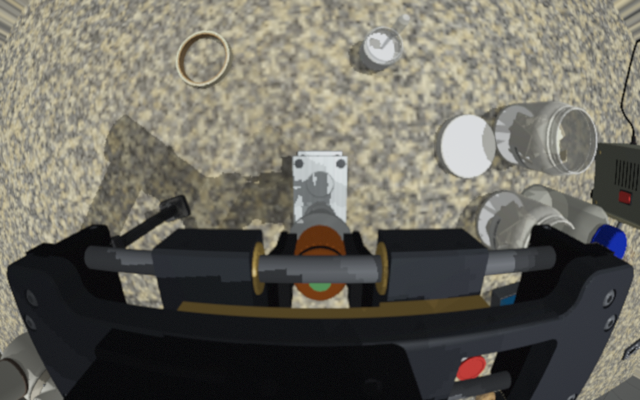

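play_rows --pt "-1 0 0 0 0 0 16" --pt "-2.6 0 0 0 0 0 16" --pt "-4.2 0 0 0 0 0 16" --pt "-5.8 0.3 0 0 0 0 16" --pt "-7.4 0.8 0 0 0 0 16" --pt "-9 1.4 0 0 0 0 16" --pt "-10.6 2 0 0 0 0 16" --pt "-12.2 2.4 0 0 0 0 16" --pt "-13.8 2.6 0 0 0 0 16" --pt "-15 2.6 0 0 0 0 16" --pt "-15.8 2.6 0 0 0 0 16" --pt "-15.8 2.6 0 0 0 0 16"

```text
time_s: 17.7
tcp_pos: [0.5693, -0.0422, 0.273]
ee_rot: [[0.108, 0.994, -0.004], [0.994, -0.108, -0.001], [-0.001, -0.004, -1.0]]
wrist_force: [-0.3, 0.6, -0.7]
gripper_width: 0.295
```

play_rows --pt "0 0 0 0 0 0 16" --pt "0 0 0 0 0 0 16"

```text
time_s: 17.9
tcp_pos: [0.5704, -0.0392, 0.274]
ee_rot: [[0.103, 0.995, -0.002], [0.995, -0.103, 0.0], [-0.0, -0.002, -1.0]]
wrist_force: [0.1, 0.0, -1.5]
gripper_width: 0.296
```

```bash
python3 -c "
from h import *
s,c=snap('wrist','w9')
s2=r.sense(); print(s['tcp_pos'],s2['tcp_pos'])
for x,y in ((.57,.024),(.572,.024),(.57,.027)): print(wproj(s,c,[x,y,.150]))
cv2.imwrite('pics/w9c.png',cv2.resize(c['pixels'][110:230,260:400,::-1],None,fx=5,fy=5,interpolation=cv2.INTER_CUBIC))
move([.570,.0243,.25],84)
"
```

```text
[ 0.57039824 -0.0392358   0.27399869] [ 0.57052536 -0.03904713  0.27426044]
[311.83574422 130.84496446]
[314.00632175 130.61216753]
[311.48693521 127.61955807]
q [ 12.3  15.1  -2.2  -0.  -72.8 161.8] tcp [ 0.5705 -0.039   0.2743] yaw 84.09 F [-0.9  0.4 -2.3] t 17.95 gw 25.4
units [ 2.518 -0.281  0.97 ] [-0.012  0.001  0.019]
```

View pics/w9c.png

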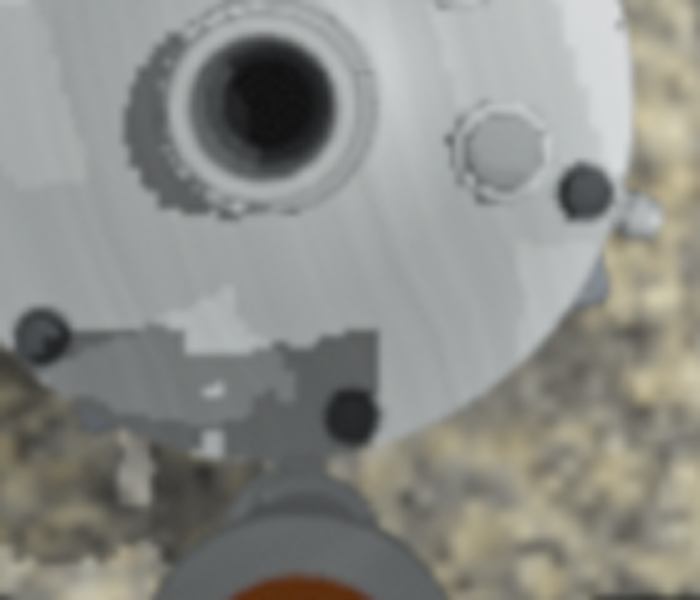

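View pics/w9.png

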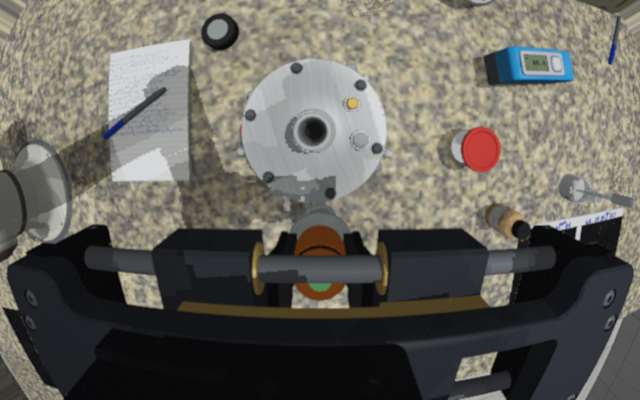

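```bash
python3 -c "
from h import *
s=r.sense();c=r.capture('wrist');R=np.array(s['ee_rot'])
for t in ([.019,0,.0053],[.019,0,.0093],[.021,0,.0053],[.0,0,-.0387],[.002,0,-.0387]): print(wproj(s,c,R@np.array(t)+s['tcp_pos']))
cv2.imwrite('pics/w10c.png',cv2.resize(c['pixels'][190:310,270:380,::-1],None,fx=5,fy=5,interpolation=cv2.INTER_CUBIC))
"
```

```text
[319.18051609 212.68757263]
[319.18393434 210.77652458]
[319.17586733 209.259951  ]
[319.19611137 280.12790987]
[319.18935889 276.22548556]
```

View pics/w10c.png

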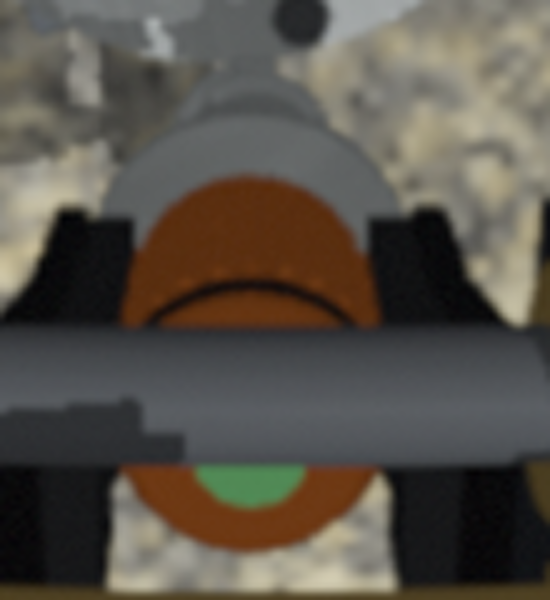

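play_rows --pt "1 -0.1 0 0 0 0 16" --pt "2 -0.2 0 0 0 0 16" --pt "2.5 -0.25 0.4 0 0 0 16" --pt "2.5 -0.25 0.8 0 0 0 16" --pt "2.5 -0.25 0.8 0 0 0 16" --pt "2.5 -0.25 0.8 0 0 0 16"

```text
time_s: 18.6
tcp_pos: [0.5707, 0.0224, 0.2543]
ee_rot: [[0.104, 0.995, -0.001], [0.995, -0.104, -0.001], [-0.001, -0.001, -1.0]]
wrist_force: [1.0, 0.6, -1.5]
gripper_width: 0.295
```

```bash
python3 -c "
from h import *
s,c=snap('wrist','w11')
cv2.imwrite('pics/w11c.png',cv2.resize(c['pixels'][130:290,230:410,::-1],None,fx=4,fy=3.7,interpolation=cv2.INTER_CUBIC))
s,c=snap('scene','s11')
cv2.imwrite('pics/s11c.png',cv2.resize(c['pixels'][130:270,260:400,::-1],None,fx=4,fy=4,interpolation=cv2.INTER_CUBIC))
move([.5707,.0237,.225],84)
"
```

```text
q [ 18.5  15.6  -4.2   0.  -70.1 155.5] tcp [0.5711 0.0223 0.2552] yaw 83.99 F [-0.7 -0.5 -1.9] t 18.7 gw 25.9
units [ 0.055 -0.023  1.207] [ 0.006  0.002 -0.002]
```

View pics/w11c.png

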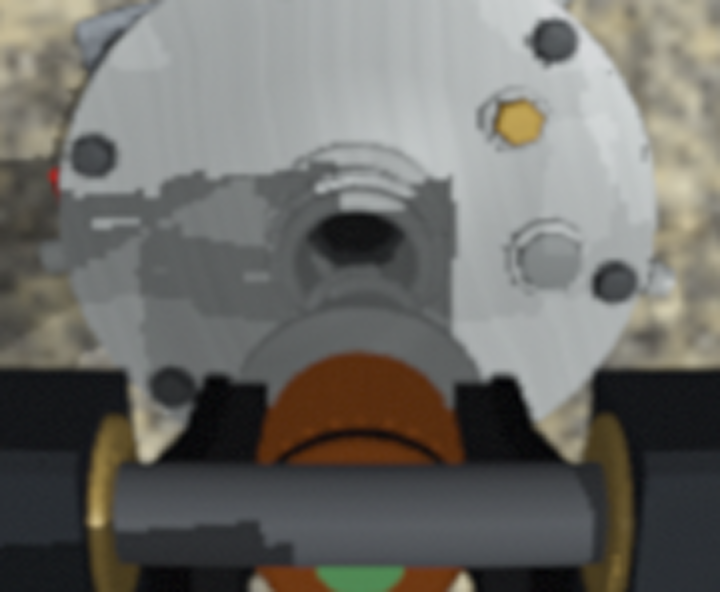

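View pics/s11c.png

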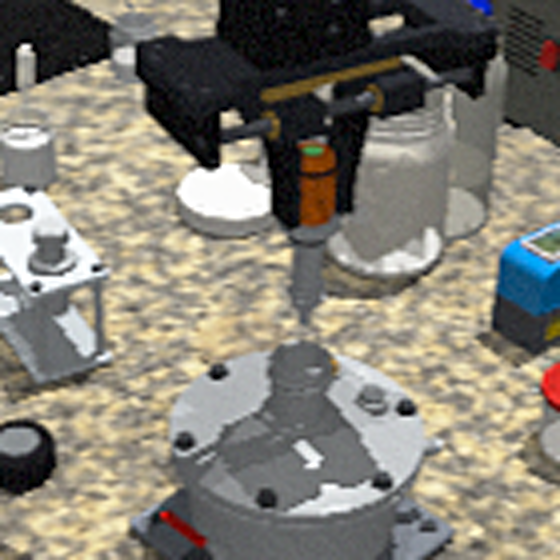

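play_rows --pt "0.05 -0.02 0.4 0 0 0 16" --pt "0.05 -0.02 0.8 0 0 0 16" --pt "0.05 -0.02 1.2 0 0 0 16" --pt "0.05 -0.02 1.4 0 0 0 16" --pt "0.05 -0.02 1.4 0 0 0 16"

```text
time_s: 19.2
tcp_pos: [0.5699, 0.024, 0.2185]
ee_rot: [[0.104, 0.995, -0.003], [0.995, -0.104, -0.001], [-0.001, -0.002, -1.0]]
wrist_force: [0.3, 0.2, -1.6]
gripper_width: 0.295
```

play_rows --pt "0 0 0.4 0 0 0 16" --pt "0 0 0.8 0 0 0 16" --pt "0 0 1.1 0 0 0 16" --pt "0 0 1.3 0 0 0 16" --pt "0 0 1.3 0 0 0 16"

```text
time_s: 19.7
tcp_pos: [0.5701, 0.0242, 0.1862]
ee_rot: [[0.104, 0.995, -0.002], [0.995, -0.104, -0.0], [-0.001, -0.002, -1.0]]
wrist_force: [0.2, -0.8, -1.7]
gripper_width: 0.293
```

```bash
python3 -c "
from h import *
s=r.sense();print(s['moment'])
move([.5707,.0237,.17],84)
"
```

```text
[-0.05784859 -0.05670683  0.01691881]
q [ 18.7  18.5 -10.4  -0.  -61.2 155.4] tcp [0.5701 0.0242 0.1862] yaw 84.03 F [ 0.2 -0.8 -1.7] t 19.7 gw 25.5
units [-0.016  0.029  0.649] [-0.021  0.006  0.005]
```

Well inside, no contact. Feel down to the thread in small steps.

play_rows --pt "0 0 0.15 0 0 0 16" --pt "0 0 0.3 0 0 0 16" --pt "0 0 0.45 0 0 0 16" --pt "0 0 0.5 0 0 0 16" --pt "0 0 0.55 0 0 0 16"

```text
time_s: 20.2
tcp_pos: [0.5705, 0.0242, 0.1736]
ee_rot: [[0.104, 0.995, -0.0], [0.995, -0.104, -0.0], [-0.0, -0.0, -1.0]]
wrist_force: [-0.8, -1.3, -0.7]
gripper_width: 0.29
```

play_rows --pt "0 0 0.05 0 0 0 16" --pt "0 0 0.1 0 0 0 16" --pt "0 0 0.14 0 0 0 16"

```text
time_s: 20.5
tcp_pos: [0.5705, 0.0242, 0.1701]
ee_rot: [[0.104, 0.995, 0.0], [0.995, -0.104, -0.0], [-0.0, 0.0, -1.0]]
wrist_force: [-0.3, -1.2, -1.7]
gripper_width: 0.294
```

play_rows --pt "0 0 0.04 0 0 0 16" --pt "0 0 0.08 0 0 0 16"

```text
time_s: 20.7
tcp_pos: [0.5706, 0.0241, 0.1682]
ee_rot: [[0.104, 0.995, 0.0], [0.995, -0.104, -0.0], [-0.0, 0.0, -1.0]]
wrist_force: [-1.7, -0.2, 0.5]
gripper_width: 0.297
```

play_rows --pt "0 0 0.02 0 0 0 16" --pt "0 0 0.04 0 0 0 16" --pt "0 0 0.04 0 0 0 16"

```text
time_s: 21.0
tcp_pos: [0.5707, 0.0241, 0.1678]
ee_rot: [[0.104, 0.995, 0.001], [0.995, -0.104, -0.0], [-0.0, 0.001, -1.0]]
wrist_force: [-0.7, -1.2, 4.3]
gripper_width: 0.292
```

play_rows --pt "0 0 0.02 0 0 1.5 16" --pt "0 0 0.04 0 0 3 16" --pt "0 0 0.06 0 0 4.5 16" --pt "0 0 0.08 0 0 6 16"

```text
time_s: 21.4
tcp_pos: [0.5703, 0.0243, 0.1667]
ee_rot: [[0.591, 0.807, 0.0], [0.807, -0.591, -0.0], [0.0, 0.0, -1.0]]
wrist_force: [-4.8, -0.2, 8.7]
gripper_width: 0.3
```

```bash
python3 -c "
from h import *
s=r.sense();print(s['moment'])
move([.5707,.0237,.17],84)
"
```

```text
[0.08528805 1.57239624 0.08584199]
q [ 18.7  19.4 -12.    0.  -58.5 125.1] tcp [0.5703 0.0243 0.1667] yaw 53.76 F [-4.8 -0.2  8.7] t 21.4 gw 26.1
units [-0.01   0.028 -0.132] [ 2.000e-03 -1.000e-03 -6.049e+00]
```

play_rows --pt "0 0 0.02 0 0 1.5 16" --pt "0 0 0.04 0 0 3 16" --pt "0 0 0.06 0 0 4.5 16" --pt "0 0 0.08 0 0 6 16"

```text
time_s: 21.8
tcp_pos: [0.5703, 0.0245, 0.1651]
ee_rot: [[0.915, 0.403, 0.001], [0.403, -0.915, 0.0], [0.001, -0.0, -1.0]]
wrist_force: [-5.5, 2.1, 10.7]
gripper_width: 0.296
```

```bash
python3 -c "
from h import *
s=r.sense();print(s['moment'])
move([.5707,.0237,.17],84)
s,c=snap('scene','s12')
cv2.imwrite('pics/s12c.png',cv2.resize(c['pixels'][150:250,280:380,::-1],None,fx=6,fy=6,interpolation=cv2.INTER_CUBIC))
"
```

```text
[0.48727931 1.93387463 0.04952767]
q [ 18.7  19.5 -12.1  -0.  -58.3  95. ] tcp [0.5703 0.0245 0.1651] yaw 23.76 F [-5.5  2.1 10.7] t 21.8 gw 25.8
units [ 0.001  0.037 -0.196] [ 3.0000e-03 -8.0000e-03 -1.2048e+01]
```

View pics/s12c.png

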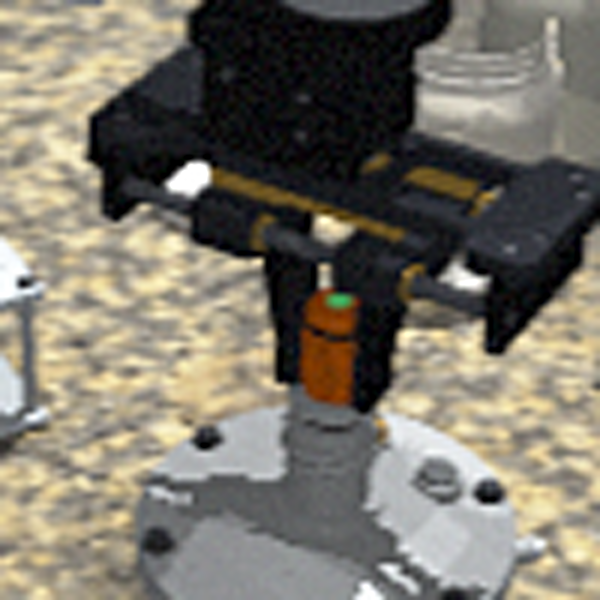

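play_rows --pt "-0.03 -0.02 0.02 0 0 1.5 16" --pt "-0.05 -0.04 0.04 0 0 3 16" --pt "-0.05 -0.04 0.06 0 0 4.5 16" --pt "-0.05 -0.04 0.08 0 0 6 16"

```text
time_s: 22.25
tcp_pos: [0.5699, 0.0252, 0.1634]
ee_rot: [[0.994, -0.108, 0.003], [-0.108, -0.994, 0.001], [0.003, -0.001, -1.0]]
wrist_force: [-2.4, 1.8, 9.8]
gripper_width: 0.293
```

```bash
python3 -c "
from h import *
s=r.sense();print(s['moment'])
move([.5707,.0237,.17],84)
"
```

```text
[0.36568835 1.27366203 0.03776387]
q [ 18.8  19.5 -12.5   0.  -57.8  65. ] tcp [0.5699 0.0252 0.1634] yaw -6.23 F [-2.4  1.8  9.8] t 22.25 gw 25.4
units [ 0.039  0.055 -0.262] [  0.019  -0.04  -18.045]
```

play_rows --pt "-0.03 -0.02 0.02 0 0 1.5 16" --pt "-0.03 -0.03 0.04 0 0 3 16" --pt "-0.03 -0.03 0.06 0 0 4.5 16" --pt "-0.03 -0.03 0.08 0 0 6 16"

```text
time_s: 22.65
tcp_pos: [0.5694, 0.0259, 0.1616]
ee_rot: [[0.807, -0.591, 0.004], [-0.591, -0.807, 0.001], [0.003, -0.003, -1.0]]
wrist_force: [-3.3, -0.4, 9.1]
gripper_width: 0.296
```

```bash
python3 -c "
from h import *
s=r.sense();print(s['moment'])
move([.5707,.0237,.17],84)
"
```

```text
[0.31438553 1.07894207 0.02229617]
q [ 18.9  19.6 -12.7   0.  -57.5  34.8] tcp [0.5694 0.0259 0.1616] yaw -36.23 F [-3.3 -0.4  9.1] t 22.65 gw 25.8
units [ 0.094  0.04  -0.337] [ 1.3000e-02 -5.2000e-02 -2.4045e+01]
```

play_rows --pt "0 0 0.02 0 0 1.5 16" --pt "0 0 0.04 0 0 3 16" --pt "0 0 0.06 0 0 4.5 16" --pt "0 0 0.08 0 0 6 16"

```text
time_s: 23.05
tcp_pos: [0.5697, 0.0261, 0.1597]
ee_rot: [[0.403, -0.915, 0.005], [-0.915, -0.403, 0.001], [0.001, -0.005, -1.0]]
wrist_force: [-2.8, 0.7, 9.1]
gripper_width: 0.294
```

```bash
python3 -c "
from h import *
s=r.sense();print(s['moment'])
move([.5707,.0237,.17],84)
"
```

```text
[0.47048447 0.96471763 0.03336095]
q [ 18.9  19.7 -12.8   0.  -57.3   4.8] tcp [0.5697 0.0261 0.1597] yaw -66.22 F [-2.8  0.7  9.1] t 23.05 gw 25.6
units [ 0.105  0.002 -0.413] [-5.0000e-03 -7.4000e-02 -3.0044e+01]
```

play_rows --pt "0 0 0.01 0 0 1 16" --pt "0 0 0.03 0 0 2 16" --pt "0 0 0.04 0 0 3 16"

```text
time_s: 23.35
tcp_pos: [0.5699, 0.0262, 0.1587]
ee_rot: [[0.154, -0.988, 0.005], [-0.988, -0.154, 0.001], [-0.0, -0.005, -1.0]]
wrist_force: [-3.5, 1.3, 8.7]
gripper_width: 0.296
```

```bash
python3 -c "
from h import *
s=r.sense();print(s['moment'])
move([.5707,.0237,.17],84)
s,c=snap('scene','s13')
cv2.imwrite('pics/s13c.png',cv2.resize(c['pixels'][150:250,280:380,::-1],None,fx=6,fy=6,interpolation=cv2.INTER_CUBIC))
"
```

```text
[0.50806472 0.94755283 0.01214517]
q [ 18.9  19.7 -12.9   0.  -57.1 -10.1] tcp [0.5699 0.0262 0.1587] yaw -81.12 F [-3.5  1.3  8.7] t 23.35 gw 25.7
units [ 0.104 -0.017 -0.451] [-1.8000e-02 -8.5000e-02 -3.3024e+01]
```

View pics/s13c.png

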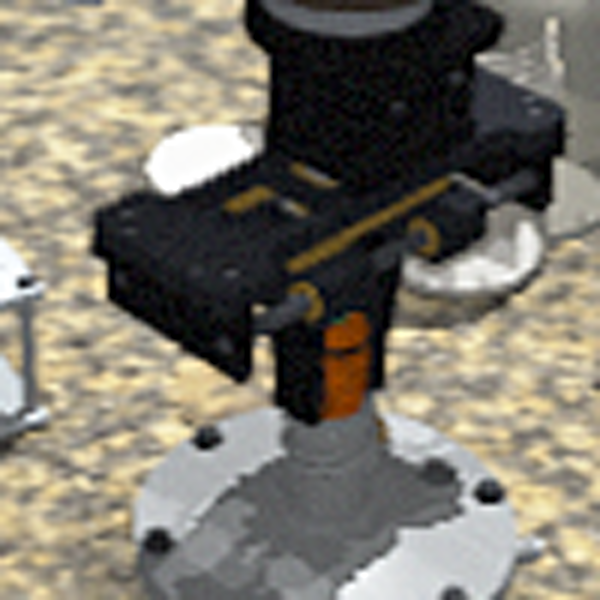

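play_rows --pt "0 0 0.01 0 0 1 16" --pt "0 0 0.03 0 0 2 16" --pt "0 0 0.04 0 0 3 16"

```text
time_s: 23.7
tcp_pos: [0.5702, 0.0262, 0.1578]
ee_rot: [[-0.106, -0.994, 0.006], [-0.994, 0.106, 0.001], [-0.002, -0.006, -1.0]]
wrist_force: [-1.1, 1.1, 7.3]
gripper_width: 0.295
```

```bash
python3 -c "
from h import *
s=r.sense();print(s['moment'])
move([.5707,.0237,.17],84)
"
```

```text
[0.26084625 0.41355631 0.02460309]
q [ 18.9  19.8 -12.9   0.  -56.9 -25. ] tcp [0.5702 0.0262 0.1578] yaw -96.11 F [-1.1  1.1  7.3] t 23.7 gw 25.6
units [ 0.098 -0.034 -0.488] [3.4000e-02 1.0100e-01 3.5977e+01]
```

play_rows --pt "0 0 0.01 0 0 1 16" --pt "0 0 0.03 0 0 2 16" --pt "0 0 0.04 0 0 3 16"

```text
time_s: 24.0
tcp_pos: [0.5707, 0.026, 0.1576]
ee_rot: [[-0.359, -0.933, 0.007], [-0.933, 0.359, 0.0], [-0.003, -0.006, -1.0]]
wrist_force: [-2.6, 1.3, 12.4]
gripper_width: 0.298
```

```bash
python3 -c "
from h import *
s=r.sense();print(s['moment'])
move([.5707,.0237,.17],84)
s,c=snap('scene','s14')
cv2.imwrite('pics/s14c.png',cv2.resize(c['pixels'][150:250,280:380,::-1],None,fx=6,fy=6,interpolation=cv2.INTER_CUBIC))
"
```

```text
[0.29451791 1.02237294 0.33637003]
q [ 18.9  19.8 -12.9   0.1 -56.9 -40. ] tcp [0.5707 0.026  0.1576] yaw -111.02 F [-2.6  1.3 12.4] t 24.0 gw 25.9
units [ 0.086 -0.035 -0.495] [ 0.034  0.108 32.995]
```

View pics/s14c.png

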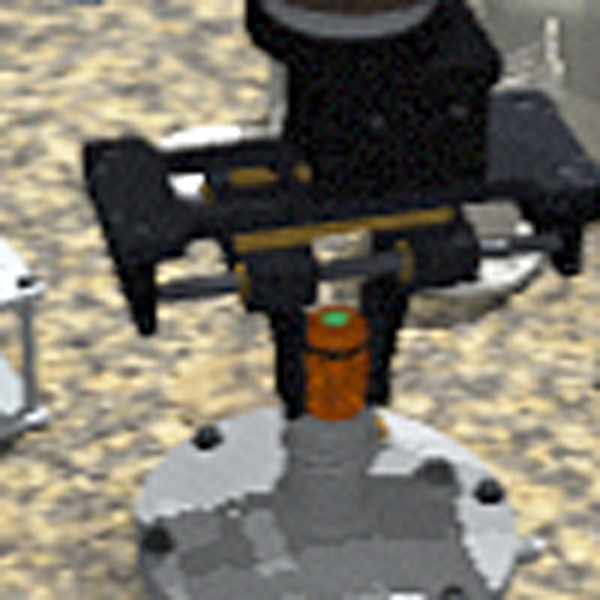

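play_rows --pt "0 0 0 0 0 1 16" --pt "0 0 0 0 0 1.5 16" --pt "0 0 0 0 0 1.5 16"

```text
time_s: 24.35
tcp_pos: [0.5709, 0.0261, 0.1576]
ee_rot: [[-0.475, -0.88, 0.007], [-0.88, 0.475, 0.001], [-0.004, -0.006, -1.0]]
wrist_force: [-1.7, 0.2, 10.3]
gripper_width: 0.291
```

```bash
python3 -c "
from h import *
s=r.sense();print(s['moment'])
move([.5707,.0237,.17],84)
"
```

```text
[0.21229556 0.65221033 0.18920865]
q [ 18.9  19.8 -13.    0.1 -56.8 -47.3] tcp [0.5709 0.0261 0.1576] yaw -118.36 F [-1.7  0.2 10.3] t 24.35 gw 25.3
units [ 0.085 -0.042 -0.497] [ 0.044  0.109 31.527]
```

play_rows --pt "0 0 -0.1 0 0 0 20" --pt "0 0 -0.1 0 0 0 40" --pt "0 0 -0.1 0 0 0 60" --pt "0 0 -0.1 0 0 0 60" --pt "0 0 -0.1 0 0 0 60" --pt "0 0 -1 0 0 0 60" --pt "0 0 -2.5 0 0 0 60" --pt "0 0 -4 0 0 0 60" --pt "0 0 -4.5 0 0 0 60" --pt "0 0 -4.5 0 0 0 60"

```text
time_s: 25.35
tcp_pos: [0.5692, 0.0257, 0.2688]
ee_rot: [[-0.477, -0.879, 0.005], [-0.879, 0.477, 0.001], [-0.003, -0.003, -1.0]]
wrist_force: [0.2, -0.5, -0.2]
gripper_width: 0.685
```

```bash
python3 -c "
from h import *
s,c=snap('scene','s15')
cv2.imwrite('pics/s15c.png',cv2.resize(c['pixels'][160:260,240:390,::-1],None,fx=5,fy=5,interpolation=cv2.INTER_CUBIC))
s,c=snap('wrist','w15')
cv2.imwrite('pics/w15c.png',cv2.resize(c['pixels'][110:290,220:420,::-1],None,fx=4,fy=3.3,interpolation=cv2.INTER_CUBIC))
for z in (.154,.198): print(wproj(s,c,[.5707,.0240,z]))
move([.5707,.0237,.17],84)
"
```

```text
[317.17130362 201.50384488]
[316.69315718 215.24602871]
q [ 18.9  15.   -3.6  -0.1 -71.5 -47.3] tcp [0.5674 0.0255 0.2652] yaw -118.49 F [ 0.6  0.  -0.7] t 25.45 gw 60.1
units [-2.000e-03 -1.580e-01  3.807e+00] [-8.0000e-03 -3.9000e-02  3.1502e+01]
```

View pics/s15c.png

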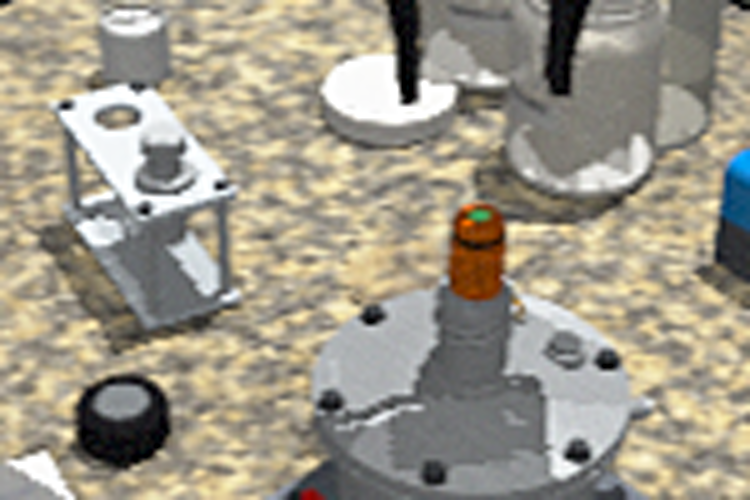

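View pics/w15c.png

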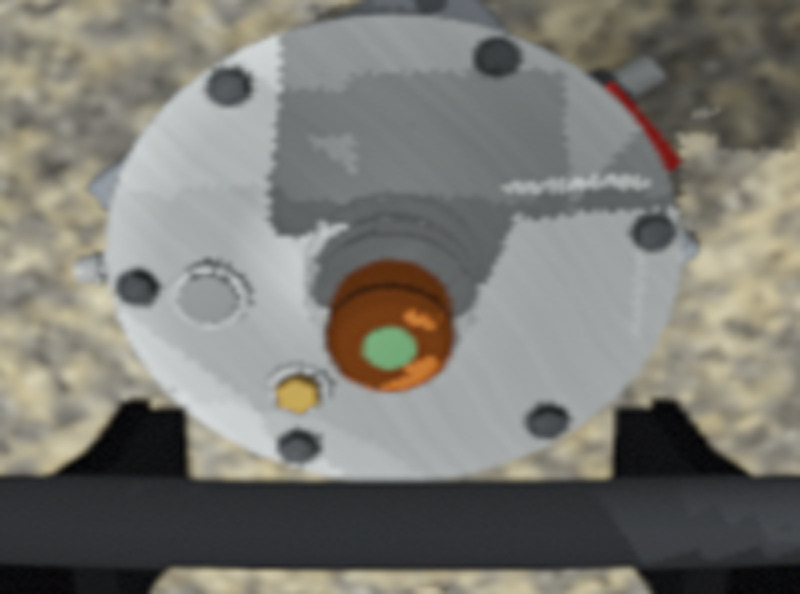

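```bash
python3 -c "
from h import *
s,c=snap('scene','s16')
for z in (.198,.201,.15,.154): print(z,proj(c,np.array([.570,.024,z])))
p=c['pixels'][190:235,315:355,::-1].astype(float)
p=np.clip((p/255)**.6*255*1.1,0,255).astype(np.uint8)
cv2.imwrite('pics/s16c.png',cv2.resize(p,None,fx=13,fy=13,interpolation=cv2.INTER_CUBIC))
"
```

```text
0.198 [335.68626661 203.16720216]
0.201 [335.73433182 202.13407917]
0.15 [334.9407525  219.19142586]
0.154 [335.00123483 217.89140689]
```

View pics/s16c.png

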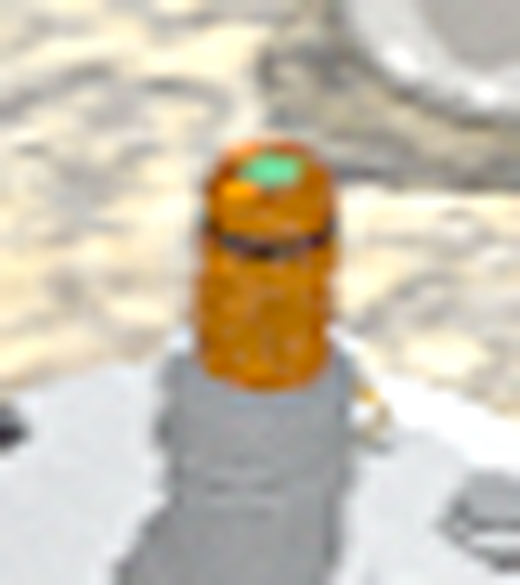

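```bash
python3 -c "
from h import *
print(r.finish_job())
print(r.sense()['time_s'])"
```

```text
the job is handed in; nothing more can be done
None
the job is handed in; nothing more can be done
```

The job is handed in: the logger is screwed into the port and the dust cap is on the bench. The last reading before handing in was 25.45 s of the 72 s allowed, and `finish_job` gave no verdict.

- **Dust cap:** I unscrewed it about 118° counter-clockwise, then gripped it again 9 mm higher so the fingertips would not hit the bench. It is set down by feel at about (0.45, 0.185) m, roughly 0.2 m from the port. In the pictures it lies flat.
- **Logger:** I lowered it into the well and felt the thread at about 8–10 mm short of home. I then turned it about 2.9 to 3.2 rad clockwise at roughly 7–12 N, until it stopped descending and the wrist torque rose. The pads then slipped slightly on the head.

**Last checks:**
- In the scene picture the green dot on the logger's top was at pixel row 203.1, against 203.2 expected for a fully seated collar.
- In the wrist picture the dot was within about 0.7 pixel of the port's axis.
- The gripper was open and clear above the logger, and the blanking plug was still in the rack. I did not measure how far the bystanders might have moved.

**Disagreements:**
- The top and wrist cameras differed by 2–5 mm in x. I went with the wrist camera, and the low grip forces agreed with it.
- The final grip height came out about 1.7 mm lower than I had predicted. The pictures show the collar home, so I put this down to where the logger sat in the fingers.
- The collar was in shadow, so I could not see the gap at the rim directly.

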